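Knock home the crate's proud wedge

TASK

One of the three wooden wedges that lock this knock-down crate together is still standing up out of its slot. Pick up the wooden rammer by its handle, tap that wedge down with the rammer's flat end (not with the gripper itself) until it is fully home and stops moving, then stand the rammer upright on the bench again and let go.

Things in the scene. Friction and masses are not known exactly. Their poses are not given: they have to be found in the camera images.
- rammer_center (a point): Rammer of pale turned wood, 130 mm tall, 0.22 kg, standing on its flat striking face in a row with a jar, a tin and a smaller brush (82 mm tall, grey bristles), in any order. Round head 64 mm across, 48 mm high; straight round handle 28 mm across from 55 to 122 mm above the striking face. Point: on its axis, 65 mm above the striking face; z points up the handle.
- wedge_top (a point): Centre of the flat top (24 x 26 mm) of the proud wedge: dark wood, tapered, 100 mm long, upright in a slot. Two like it, 120 and up to 240 mm away, are already home with tops 115 mm above the bench; this one stands 27 to 35 mm higher. z points up, x squarely at the crate's wall, 52 mm away and 130 mm tall.
- wedge (a joint): How far the proud wedge is driven straight down, in m: 0 to 0.008 at the start, 0.035 when fully home at its stop (top 115 mm above the bench). Tight in its slot: about 10 N moves it at first, about 17 N near the end; it stays where it is left.
- tenon0: The proud wedge's tenon: a fixed tongue of pale wood, 60 mm wide, sticking 78 mm out of the fixed crate's side that faces the robot; upper face 90 mm above the bench. Origin: on the bench, plumb below the slot's centre; z up, x squarely into the crate. The other two tenons stand beside it along its y, 120 mm apart.
Things that resemble listed ones, but are neither listed nor needed, are in the scene too. What is shaped like the part that bears rammer_center but pink is not meant.

How it is judged:
By the outcome, as a careful person would: the job done as asked, in the order asked, and still so for the second after the job is handed in, with the robot touching nothing.
It also fails if it takes over 42 s, if anything falls off the work surface, if the arm or the gripper's body presses on something with over 40 N, if the wrist force passes 120 N, or if a joint passes its speed limit or range.

ROBOT

A 6-joint arm with a two-finger parallel gripper is mounted at the origin on the work surface. World frame = base frame: x ahead of the robot, y to its left, z up, the work surface at z = 0. Lengths are in m, angles in degrees, forces in N, time in s.
With the tool pointing down it reaches from about 0.4 to 0.825 m from the base axis. Payload 7 kg.
Tool frame: the origin (TCP) lies on the centre line of the jaws, within the pads' length; the fingertips stand 22 mm ahead of it and the grasp point (between the pads) lies 3 mm ahead of it; z points along the fingers, y is the line along which they close (so a half turn about z gives the same grasp; the last joint's range is limited). The gripper opens to 88 mm and grips with 3 to 60 N. Pads are 19 mm wide; open, the fingers measure 130 mm over their backs; the gripper's body (78 mm by 193 mm) begins 47 mm behind the grasp point.
Start: joints at [90.991, 20.546, 0.682, 0, -70.136, -16.507], TCP at [0.181, 0.65, 0.249] pointing down, gripper open.
Joint ranges: [-176.03, 176.03], [-82.01, 121.73], [-58.28, 71.71], [-173.87, 95.51], [-174.79, -0.11], [-173.66, 173.66]. Speed limits (degrees/s): [136.94, 136.94, 172.46, 180, 180, 180].

INTERFACE

Orientations are given as [roll, pitch, yaw] about the fixed x, y, z axes, in that order (R = Rz(yaw) Ry(pitch) Rx(roll)).
In Python, from plant import get_state, cams, r gives the robot as it stands.
- The arm moves only by the tool apply_moves, never from a script. Its argument "targets" is a list of rows, each an object with "dp": the shift along the world's x, y, z in m, a list of three; "yaw": the turn about the world's z in degrees. In form: [{"dp": [x, y, z], "yaw": yaw}, ...]. A call has 1 to 20 rows; each row is the pose to reach, as a shift and turn from the pose commanded when the call began; what a row does not reach only later rows make up. A row lasts 1/12 s, in which the tool goes at most 41.7 mm and 7.16 degrees, less where a joint would pass 70% of its speed; a pose out of reach is approached as far as the arm can. A call with a gripper value outside its range is refused whole. "grip" is the gripper command: -1 is fully open, 1 is shut, values between are in proportion, set as the call begins (left out, the last holds). The fingers move at their own pace and stop on an object; "squeeze" is the grip in N (left out, the last holds). Time passes only in rows, so rows that repeat a pose let the fingers close. It gives the time, the measured TCP pose, the force, the opening and the grip force at its end, in the units of the state.
- get_state(): the state, without advancing time (a new reading comes with each control period).
- cams.capture(name): name is "scene" or "side" or "wrist"; returns a dict with "image" (400x640x3 uint8, red, green, blue), "range_z" (400x640 float32, m along the optical axis (not along the pixel's ray), 0 where there is no reading), "fx", "fy", "cx", "cy" (pixels), "R" (3x3) and "t" (3): a world point X has camera coordinates R X + t; the wrist camera has in their place "T_tool_cam" (4x4, takes a point from camera to tool coordinates, whose origin is the TCP and whose axes are the flange's). Camera axes: x right, y down, z forward; pixel columns grow to the right and rows downward; lengths in m; the calibration is good to about 2 mm. The wrist camera is an equidistant fisheye: a pixel r from the principal point sees the ray r / f radians off the axis. A picture is of the moment at which its call begins: read the wrist's pose just before it.
- r.close_job(): hands the job in; it is judged then, once.
The state is a dict: "time_s": time; "joints": joint angles; "qd": joint speeds; "joint_torque": joint torques, N m; "tcp_pos": TCP position; "eef_rot": TCP orientation; "contact_force": force on the tool from outside, world axes, zero at the start; "moment": the same for the moment, N m; "gripper_width": finger opening in m; "gripper_force": force on a finger pad.
Only numpy, scipy, OpenCV 4.12 (cv2) and the standard library are available. Lean on these libraries where they do the work, as an engineer would, in place of code of your own. Each camera call takes 0.05 s, during which the arm holds its last target. There are 200 camera calls.

## Working session

There is one attempt and no reset: what is moved stays moved. The work goes in short steps, Python scripts to look and compute and a tool call to move; the robot and the scene stay as the last step left them, time stands still between calls to the robot, and variables do not carry over. Pictures are saved under pics/ and viewed, at most 10 in all, crops included, and the job is handed in when it is done.

Besides the shell and the picture viewer there is one more tool, called after "Request:" as a command line: name --argument value ..., lists and objects as JSON in quotes. apply_moves: Moves the arm, as the interface text tells. Its arguments: {"type":"object","properties":{"targets":{"type":"array","items":{"type":"object","properties":{"dp":{"type":"array","items":{"type":"number"}},"yaw":{"type":"number"}}}},"grip":{"type":"number"},"squeeze":{"type":"number"}},"required":["targets"]}

```bash
mkdir -p pics; python3 - <<'E'
from plant import get_state,cams
import cv2,numpy as np,pickle
s=get_state();print(s)
ims=[]
for n in("scene","side"):
    c=cams.capture(n);pickle.dump(c,open(n+'.pkl','wb'))
    print(n,c['fx'],c['R'],c['t'],(c['range_z']>0).mean())
    cv2.imwrite(f'pics/{n}0.png',c['image'][:,:,::-1])
E
```

```text
{'time_s': 0.0, 'joints': array([ 9.09908584e+01,  2.05912524e+01,  6.34407493e-01, -1.96261380e-02,
       -7.01358730e+01, -1.65069893e+01]), 'qd': array([-8.96669335e-02,  5.69877751e-02, -9.40760182e-02, -1.71327130e-04,
       -9.90175672e-05,  5.22122423e-02]), 'joint_torque': array([ 2.31246820e-03, -5.82719815e+01,  2.93048894e+01,  6.99687839e+00,
        6.92914036e-03, -1.57630489e-04]), 'tcp_pos': array([0.18047255, 0.64996227, 0.24763109]), 'eef_rot': array([ 1.79905861e+02, -8.65718153e-03, -1.55228075e+01]), 'contact_force': array([-0.22319068, -0.54086348,  0.13910328]), 'moment': array([0.04398568, 0.04081625, 0.00471618]), 'gripper_force': 0.0, 'gripper_width': 0.08774050827647781}
scene 433.5346941124613 [[ 0.02688664  0.99962262  0.00563253]
 [ 0.82331801 -0.01894827 -0.56726397]
 [-0.56694317  0.01988919 -0.82351677]] [-0.02079194 -0.36123609  1.18014198] 0.99590234375
side 476.0425426105006 [[ 9.79703789e-01 -2.00449403e-01  7.23499007e-04]
 [-1.26128757e-01 -6.19256158e-01 -7.74992482e-01]
 [ 1.55794812e-01  7.59171817e-01 -6.31970038e-01]] [-0.52555921  0.16516208  1.01770347] 0.9958125
```

View pics/scene0.png

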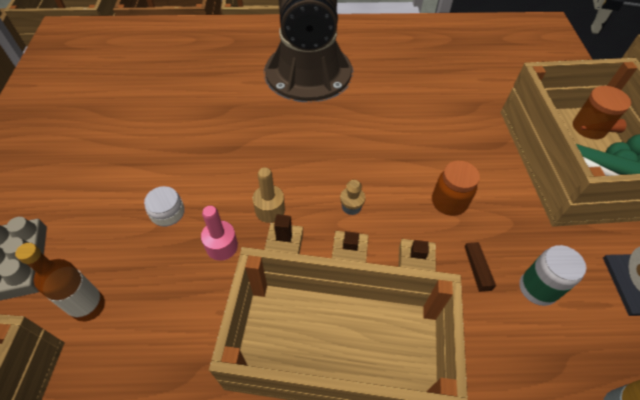

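View pics/side0.png

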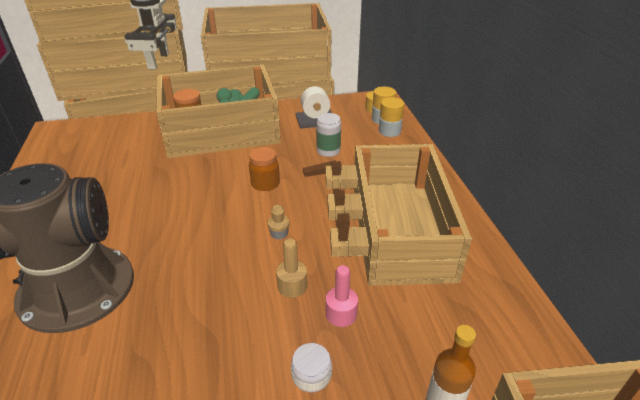

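The scene view shows the rammer with its handle top at about (265,173) and head at (269,205). The proud wedge is the left one, with its top at about (284,220), and the two home wedges are at (351,240) and (420,250). The pink decoy is at (217,235). The side view shows the same layout: rammer at (291,270), proud wedge at (343,222).

```bash
cat > h.py <<'E'
import numpy as np,pickle,cv2
def cloud(c):
    v,u=np.mgrid[:400,:640];z=c['range_z']
    P=np.stack([(u-c['cx'])/c['fx']*z,(v-c['cy'])/c['fy']*z,z],-1)
    return (P-c['t'])@c['R']
def box(c,u0,v0,u1,v1):
    return cloud(c)[v0:v1,u0:u1].reshape(-1,3),c['image'][v0:v1,u0:u1].reshape(-1,3).astype(int)
E
python3 - <<'E'
from h import *
np.set_printoptions(precision=4,suppress=True)
B={'scene':dict(ram=(248,160,290,225),w0=(270,210,298,245),w1=(338,228,366,255),w2=(405,235,436,262)),
'side':dict(ram=(272,232,312,298),w0=(332,208,356,245),w1=(330,184,352,215),w2=(330,160,350,188))}
for n in B:
    c=pickle.load(open(n+'.pkl','rb'))
    for k,b in B[n].items():
        P,I=box(c,*b)
        if k=='ram':
            for lo,hi in((.118,.14),(.06,.115),(.01,.044),(.044,.054)):
                m=(P[:,2]>lo)&(P[:,2]<hi);q=P[m]
                print(n,k,lo,m.sum(),q.mean(0),q.min(0),q.max(0))
        else:
            m=(I.sum(1)<170)&(P[:,2]>.095)
            q=P[m];zt=np.percentile(q[:,2],90);t=q[abs(q[:,2]-zt)<.006]
            print(n,k,m.sum(),zt,len(t),t.mean(0),t.min(0),t.max(0))
    # crate near wall top rim / tenon tops
    P=cloud(c)
    m=(abs(P[...,2]-.09)<.004)&(P[...,0]>.4)&(P[...,0]<.75)&(abs(P[...,1])<.3)
    q=P[m];print('tenon',len(q),q.min(0),q.max(0))
    m=(abs(P[...,2]-.13)<.004)&(P[...,0]>.4)&(P[...,0]<.9)&(P[...,1]>-.2)&(P[...,1]<.35)
    q=P[m];print('rim',len(q))
    for y in np.arange(-.16,.32,.04):
        s=q[abs(q[:,1]-y)<.006]
        if len(s)>3: print(round(y,2),np.sort(s[:,0])[:6],len(s))
E
```

```text
scene ram 0.118 168 [ 0.4585 -0.0895  0.1276] [ 0.4415 -0.1036  0.118 ] [ 0.5749 -0.0415  0.1375]
scene ram 0.06 249 [ 0.4665 -0.0886  0.0885] [ 0.4523 -0.1039  0.06  ] [ 0.5458 -0.0732  0.115 ]
scene ram 0.01 254 [ 0.4785 -0.0881  0.0282] [ 0.4556 -0.1207  0.0103] [ 0.4868 -0.0591  0.0439]
scene ram 0.044 395 [ 0.4634 -0.0892  0.0503] [ 0.4242 -0.122   0.0443] [ 0.4857 -0.0588  0.054 ]
scene w0 382 0.1452866572177027 195 [ 0.5728 -0.0533  0.1441] [ 0.5573 -0.0668  0.1398] [ 0.5857 -0.0396  0.1473]
scene w1 225 0.11680074608019757 168 [0.5931 0.0647 0.1152] [0.579  0.0506 0.1109] [0.6047 0.076  0.1187]
scene w2 259 0.11630693620847284 182 [0.6125 0.182  0.1149] [0.5996 0.1688 0.1109] [0.6248 0.1952 0.1187]
tenon 2799 [ 0.4051 -0.1955  0.086 ] [0.7495 0.2992 0.094 ]
rim 7855
-0.12 [0.6129 0.6135 0.6136 0.614  0.6142 0.6144] 549
-0.08 [0.4444 0.4478 0.4486 0.4504 0.4505 0.4507] 190
-0.04 [0.5659 0.5668 0.5669 0.569  0.576  0.5767] 174
0.0 [0.6333 0.6335 0.6337 0.634  0.6341 0.6346] 154
0.04 [0.6388 0.6391 0.6399 0.6402 0.6407 0.6408] 157
0.08 [0.6459 0.6461 0.6466 0.6469 0.6475 0.6476]
[... 533 characters left out ...]
605  0.054 ]Traceback (most recent call last):
  File "<stdin>", line 15, in <module>
    return _quantile_unchecked(
        a, q, axis, out, overwrite_input, method, keepdims, weights)
    return _ureduce(a,
                    func=_quantile_ureduce_func,
    ...<5 lines>...
                    overwrite_input=overwrite_input,
                    method=method)
    r = func(a, **kwargs)
    result = _quantile(arr,
                       quantiles=q,
    ...<2 lines>...
                       out=out,
                       weights=wgt)
    slices_having_nans = np.isnan(arr[-1, ...])
                                  ~~~^^^^^^^^^
IndexError: index -1 is out of bounds for axis 0 with size 0
```

Request:
apply_moves --targets '[{"dp":[0.02,-0.02,0.01],"yaw":0},{"dp":[0.04,-0.05,0.02],"yaw":0},{"dp":[0.06,-0.08,0.03],"yaw":0},{"dp":[0.08,-0.11,0.03],"yaw":0},{"dp":[0.1,-0.14,0.03],"yaw":0},{"dp":[0.12,-0.17,0.03],"yaw":0},{"dp":[0.14,-0.2,0.03],"yaw":0},{"dp":[0.16,-0.23,0.03],"yaw":0},{"dp":[0.18,-0.26,0.03],"yaw":0},{"dp":[0.2,-0.29,0.03],"yaw":0},{"dp":[0.22,-0.32,0.03],"yaw":0},{"dp":[0.24,-0.355,0.03],"yaw":0},{"dp":[0.25,-0.39,0.03],"yaw":0},{"dp":[0.26,-0.43,0.03],"yaw":0},{"dp":[0.265,-0.47,0.03],"yaw":0},{"dp":[0.27,-0.51,0.03],"yaw":0},{"dp":[0.27,-0.55,0.03],"yaw":0},{"dp":[0.27,-0.59,0.03],"yaw":0},{"dp":[0.27,-0.63,0.03],"yaw":0},{"dp":[0.27,-0.66,0.03],"yaw":0}]'

```text
time_s: 1.77
tcp_pos: [0.4497, -0.0122, 0.2785]
eef_rot: [180.0, 0.0, -15.5]
contact_force: [0.3, -0.5, -0.8]
gripper_width: 0.0879
gripper_force: 0.0
```

```bash
python3 - <<'E'
from plant import get_state,cams
from h import *
s=get_state();print(s['time_s'],s['tcp_pos'],s['eef_rot'],s['joints'])
c=cams.capture('wrist');pickle.dump((s,c),open('wrist.pkl','wb'))
cv2.imwrite('pics/wrist1.png',c['image'][:,:,::-1])
print(c['T_tool_cam'],c['fx'],c['cx'],c['cy'])
for n in('scene','side'):
    d=pickle.load(open(n+'.pkl','rb'));P=cloud(d);I=d['image'].astype(int)
    m=(I[...,0]>I[...,1]+80)&(I[...,2]>I[...,1]+20)
    q=P[m&(P[...,2]>.06)];print(n,'pink',q.mean(0),q.min(0),q.max(0))
E
```

```text
1.7667 [ 0.44966938 -0.01215885  0.27854037] [ 1.79997305e+02  7.73278445e-03 -1.55427883e+01] [ 2.36867026e+01 -2.49590691e+00 -2.33766994e+01 -3.00000889e-03
 -6.91269016e+01  5.07715784e+01]
[[-7.64003468e-04 -9.62055370e-01 -2.72853224e-01  7.31710658e-02]
 [ 9.99999612e-01 -6.15425729e-04 -6.30117329e-04 -1.03663868e-03]
 [ 4.38286866e-04 -2.72853599e-01  9.62055467e-01 -1.36482242e-01]
 [ 0.00000000e+00  0.00000000e+00  0.00000000e+00  1.00000000e+00]] 309.70691628693146 316.89631353422845 202.13624030860709
scene pink [ 0.55742196 -0.17811499  0.1455898 ] [ 0.52881137 -0.19640891  0.06087552] [ 0.96704464 -0.00953277  0.7670676 ]
side pink [ 0.53322601 -0.20019359  0.12789955] [ 0.37717112 -0.77568219  0.06023344] [ 0.54671151 -0.17313493  0.77153771]
```

View pics/wrist1.png

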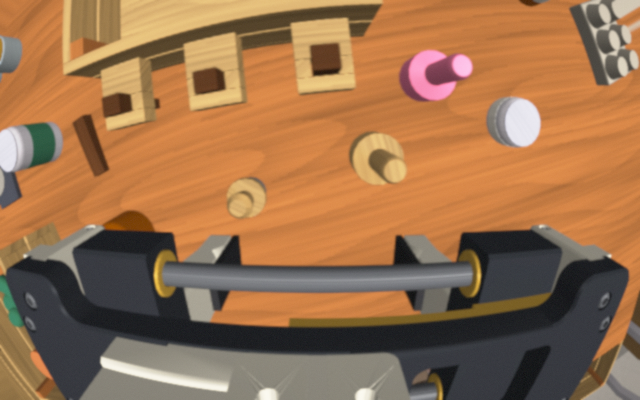

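The wrist view shows the rammer's handle top at about (393,167) and head at (378,158), with the proud wedge's top at about (326,58). The pink decoy is at (430,75), clear of the gripper. I'll check these positions by casting rays.

```bash
cat >> h.py <<'E'
from scipy.spatial.transform import Rotation as Ro
def wray(s,c,u,v,z):
    d=np.array([u-c['cx'],v-c['cy']]);r=np.hypot(*d);a=r/c['fx']
    k=np.array([*(d/r*np.sin(a)),np.cos(a)])
    R=Ro.from_euler('xyz',s['eef_rot'],degrees=True).as_matrix();T=c['T_tool_cam']
    o=R@T[:3,3]+s['tcp_pos'];k=R@T[:3,:3]@k
    return o+k*(z-o[2])/k[2]
E
python3 - <<'E'
from h import *
np.set_printoptions(precision=4,suppress=True)
s,c=pickle.load(open('wrist.pkl','rb'))
print('handle top',wray(s,c,394,169,.13))
print('wedge top',wray(s,c,326,58,.1445), 'w1',wray(s,c,208,80,.115))
# head outline: fit ellipse of pale wood blob
for u,v in((351,158),(405,160),(378,133)):print('head rim',wray(s,c,u,v,.048))
E
```

```text
handle top [ 0.4544 -0.0884  0.13  ]
wedge top [ 0.5682 -0.0521  0.1445] w1 [0.5885 0.0623 0.115 ]
head rim [ 0.4621 -0.0567  0.048 ]
head rim [ 0.4429 -0.121   0.048 ]
head rim [ 0.4831 -0.0958  0.048 ]
```

Request:
apply_moves --targets '[{"dp":[0.001,-0.03,0],"yaw":0},{"dp":[0.0015,-0.06,0],"yaw":0},{"dp":[0.0015,-0.0795,0],"yaw":0},{"dp":[0.0015,-0.0795,-0.02],"yaw":0},{"dp":[0.0015,-0.0795,-0.04],"yaw":0},{"dp":[0.0015,-0.0795,-0.06],"yaw":0},{"dp":[0.0015,-0.0795,-0.07],"yaw":0},{"dp":[0.0015,-0.0795,-0.07],"yaw":0},{"dp":[0.0015,-0.0795,-0.07],"yaw":0}]'

```text
time_s: 2.57
tcp_pos: [0.4521, -0.0891, 0.2087]
eef_rot: [180.0, 0.0, -15.5]
contact_force: [-0.4, 0.0, 1.1]
gripper_width: 0.0874
gripper_force: 0.0
```

Request:
apply_moves --targets '[{"dp":[0.001,0,-0.025],"yaw":0},{"dp":[0.001,0,-0.05],"yaw":0},{"dp":[0.001,0,-0.075],"yaw":0},{"dp":[0.001,0,-0.1],"yaw":0},{"dp":[0.001,0,-0.112],"yaw":0},{"dp":[0.001,0,-0.112],"yaw":0},{"dp":[0.001,0,-0.112],"yaw":0}]'

```text
time_s: 3.15
tcp_pos: [0.4539, -0.0889, 0.0973]
eef_rot: [180.0, -0.0, -15.5]
contact_force: [0.1, -0.3, 1.5]
gripper_width: 0.0875
gripper_force: 0.0
```

Request:
apply_moves --targets '[{"dp":[0,0,0],"yaw":0},{"dp":[0,0,0],"yaw":0},{"dp":[0,0,0],"yaw":0},{"dp":[0,0,0],"yaw":0},{"dp":[0,0,0],"yaw":0},{"dp":[0,0,0],"yaw":0},{"dp":[0,0,0],"yaw":0},{"dp":[0,0,0],"yaw":0},{"dp":[0,0,0],"yaw":0},{"dp":[0,0,0],"yaw":0}]' --grip 1 --squeeze 55

```text
time_s: 3.98
tcp_pos: [0.453, -0.0891, 0.0965]
eef_rot: [180.0, 0.0, -15.5]
contact_force: [0.6, -0.4, 0.9]
gripper_width: 0.0272
gripper_force: 55.1
```

Request:
apply_moves --targets '[{"dp":[0,0,0.01],"yaw":0},{"dp":[0,0,0.03],"yaw":0},{"dp":[0,0,0.06],"yaw":0},{"dp":[0,0,0.09],"yaw":0},{"dp":[0,0,0.12],"yaw":0},{"dp":[0,0,0.15],"yaw":0},{"dp":[0,0,0.17],"yaw":0},{"dp":[0,0,0.175],"yaw":0},{"dp":[0.02,0.005,0.175],"yaw":0},{"dp":[0.045,0.013,0.175],"yaw":0},{"dp":[0.07,0.02,0.175],"yaw":0},{"dp":[0.095,0.028,0.175],"yaw":0},{"dp":[0.112,0.034,0.175],"yaw":0},{"dp":[0.118,0.0355,0.175],"yaw":0},{"dp":[0.118,0.0355,0.175],"yaw":0},{"dp":[0.118,0.0355,0.175],"yaw":0}]'

```text
time_s: 5.32
tcp_pos: [0.5702, -0.0537, 0.2702]
eef_rot: [180.0, 0.1, -15.5]
contact_force: [0.3, 0.0, -2.0]
gripper_width: 0.0269
gripper_force: 55.0
```

```bash
python3 - <<'E'
from plant import get_state,cams
from h import *
s=get_state();print(s['time_s'],s['tcp_pos'],s['contact_force'])
a=cams.capture('scene')['image'];b=cams.capture('side')['image']
o=np.hstack([cv2.resize(a[120:300,200:400],(400,360)),cv2.resize(b[120:320,240:440],(360,360))])
cv2.imwrite('pics/above.png',o[:,:,::-1])
E
```

```text
5.3167 [ 0.5701771  -0.05371379  0.27023364] [ 0.2852682   0.02975327 -1.9790675 ]
```

View pics/above.png

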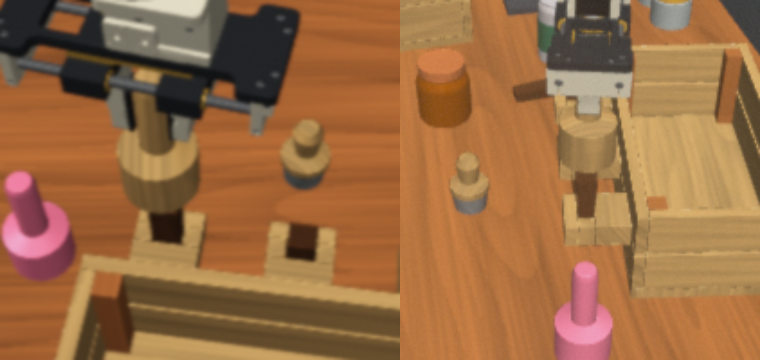

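The rammer is held upright directly over the proud wedge and clear of the crate wall. Pressing down in stages.

Request:
apply_moves --targets '[{"dp":[0,0,-0.01],"yaw":0},{"dp":[0,0,-0.02],"yaw":0},{"dp":[0,0,-0.025],"yaw":0},{"dp":[0,0,-0.028],"yaw":0},{"dp":[0,0,-0.031],"yaw":0},{"dp":[0,0,-0.034],"yaw":0},{"dp":[0,0,-0.037],"yaw":0},{"dp":[0,0,-0.04],"yaw":0}]'

```text
time_s: 6.08
tcp_pos: [0.5711, -0.0539, 0.2333]
eef_rot: [180.0, -0.1, -15.5]
contact_force: [-6.5, 1.3, 11.4]
gripper_width: 0.0268
gripper_force: 55.0
```

Request:
apply_moves --targets '[{"dp":[0,0,-0.003],"yaw":0},{"dp":[0,0,-0.006],"yaw":0},{"dp":[0,0,-0.009],"yaw":0},{"dp":[0,0,-0.012],"yaw":0}]'

```text
time_s: 6.42
tcp_pos: [0.5711, -0.0539, 0.2217]
eef_rot: [180.0, -0.1, -15.5]
contact_force: [-5.4, 2.2, 13.5]
gripper_width: 0.0271
gripper_force: 55.0
```

Request:
apply_moves --targets '[{"dp":[0,0,-0.002],"yaw":0},{"dp":[0,0,-0.004],"yaw":0},{"dp":[0,0,-0.006],"yaw":0},{"dp":[0,0,-0.008],"yaw":0}]'

```text
time_s: 6.75
tcp_pos: [0.5712, -0.0539, 0.2139]
eef_rot: [180.0, -0.1, -15.5]
contact_force: [-7.8, 1.4, 14.4]
gripper_width: 0.0271
gripper_force: 55.0
```

Request:
apply_moves --targets '[{"dp":[0,0,-0.001],"yaw":0},{"dp":[0,0,-0.002],"yaw":0}]'

```text
time_s: 6.92
tcp_pos: [0.5712, -0.0539, 0.2118]
eef_rot: [180.0, -0.1, -15.5]
contact_force: [-6.2, 2.2, 14.4]
gripper_width: 0.0271
gripper_force: 55.0
```

Request:
apply_moves --targets '[{"dp":[0,0,-0.001],"yaw":0},{"dp":[0,0,-0.002],"yaw":0}]'

```text
time_s: 7.08
tcp_pos: [0.5716, -0.0541, 0.2113]
eef_rot: [180.0, -0.2, -15.4]
contact_force: [-9.9, 2.9, 28.9]
gripper_width: 0.0274
gripper_force: 55.0
```

Request:
apply_moves --targets '[{"dp":[0,0,-0.001],"yaw":0},{"dp":[0,0,-0.002],"yaw":0}]'

```text
time_s: 7.25
tcp_pos: [0.5726, -0.0542, 0.2112]
eef_rot: [180.0, -0.4, -15.4]
contact_force: [-10.2, 1.7, 35.6]
gripper_width: 0.0272
gripper_force: 55.0
```

Request:
apply_moves --targets '[{"dp":[0,0,0.005],"yaw":0},{"dp":[0,0,0.02],"yaw":0},{"dp":[0,0,0.04],"yaw":0},{"dp":[0,0,0.06],"yaw":0},{"dp":[0,0,0.066],"yaw":0},{"dp":[-0.02,-0.006,0.066],"yaw":0},{"dp":[-0.045,-0.013,0.066],"yaw":0},{"dp":[-0.07,-0.021,0.066],"yaw":0},{"dp":[-0.095,-0.029,0.066],"yaw":0},{"dp":[-0.112,-0.034,0.066],"yaw":0},{"dp":[-0.118,-0.0355,0.066],"yaw":0},{"dp":[-0.118,-0.0355,0.066],"yaw":0},{"dp":[-0.118,-0.0355,0.066],"yaw":0}]'

```text
time_s: 8.33
tcp_pos: [0.4536, -0.089, 0.2717]
eef_rot: [-180.0, -0.1, -15.5]
contact_force: [-0.4, 0.1, -1.3]
gripper_width: 0.027
gripper_force: 55.0
```

```bash
python3 - <<'E'
from plant import get_state,cams
from h import *
np.set_printoptions(precision=4,suppress=True)
s=get_state();print(s['time_s'],s['tcp_pos'],s['contact_force'])
c=cams.capture('scene');b=cams.capture('side')['image'];a=c['image']
for k in((265,210,305,260),(338,228,366,255),(405,235,436,262)):
    P,I=box(c,*k);m=(I.sum(1)<170)&(P[:,2]>.095)&(P[:,0]>.55);q=P[m]
    zt=np.percentile(q[:,2],90);t=q[abs(q[:,2]-zt)<.004];print(m.sum(),zt,t.mean(0))
o=np.hstack([cv2.resize(a[120:300,200:400],(400,360)),cv2.resize(b[120:320,240:440],(360,360))])
cv2.imwrite('pics/after.png',o[:,:,::-1])
E
```

```text
8.3333 [ 0.4536 -0.089   0.2717] [-0.3925  0.0682 -1.2786]
229 0.11676636998386065 [ 0.5731 -0.0527  0.1156]
223 0.11661700690446883 [0.5925 0.0647 0.1154]
256 0.11657958383153147 [0.6121 0.1818 0.1153]
```

View pics/after.png

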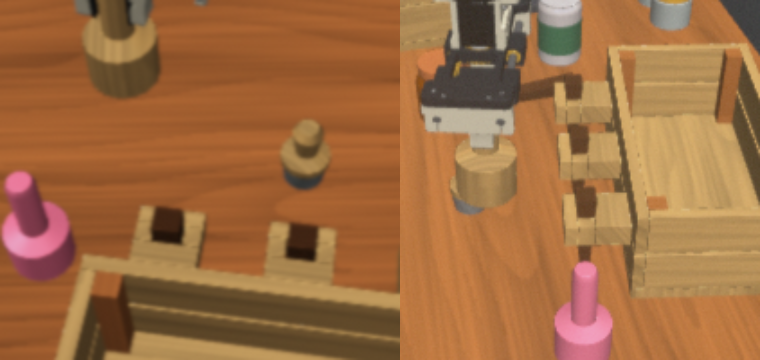

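All three wedge tops now read about 115.5 mm, so the wedge is home and the rammer is back over its original spot. Lowering it.

Request:
apply_moves --targets '[{"dp":[0,0,-0.02],"yaw":0},{"dp":[0,0,-0.05],"yaw":0},{"dp":[0,0,-0.08],"yaw":0},{"dp":[0,0,-0.11],"yaw":0},{"dp":[0,0,-0.14],"yaw":0},{"dp":[0,0,-0.155],"yaw":0},{"dp":[0,0,-0.165],"yaw":0},{"dp":[0,0,-0.169],"yaw":0},{"dp":[0,0,-0.171],"yaw":0},{"dp":[0,0,-0.173],"yaw":0},{"dp":[0,0,-0.174],"yaw":0},{"dp":[0,0,-0.174],"yaw":0}]'

```text
time_s: 9.43
tcp_pos: [0.4536, -0.089, 0.098]
eef_rot: [-180.0, -0.1, -15.5]
contact_force: [-0.8, -0.9, -2.2]
gripper_width: 0.027
gripper_force: 55.0
```

Request:
apply_moves --targets '[{"dp":[0,0,-0.001],"yaw":0},{"dp":[0,0,-0.0015],"yaw":0},{"dp":[0,0,-0.0015],"yaw":0}]'

```text
time_s: 9.68
tcp_pos: [0.4535, -0.0891, 0.0967]
eef_rot: [-180.0, -0.1, -15.5]
contact_force: [-0.8, 0.2, 2.6]
gripper_width: 0.0273
gripper_force: 55.0
```

Request:
apply_moves --targets '[{"dp":[0,0,0],"yaw":0},{"dp":[0,0,0],"yaw":0},{"dp":[0,0,0],"yaw":0}]' --squeeze 5

```text
time_s: 9.93
tcp_pos: [0.4534, -0.0891, 0.0965]
eef_rot: [-180.0, -0.0, -15.5]
contact_force: [-3.1, -0.4, 5.9]
gripper_width: 0.0278
gripper_force: 5.0
```

Request:
apply_moves --targets '[{"dp":[0,0,0],"yaw":0},{"dp":[0,0,0],"yaw":0},{"dp":[0,0,0],"yaw":0},{"dp":[0,0,0],"yaw":0},{"dp":[0,0,0],"yaw":0},{"dp":[0,0,0],"yaw":0},{"dp":[0,0,0],"yaw":0},{"dp":[0,0,0],"yaw":0},{"dp":[0,0,0],"yaw":0},{"dp":[0,0,0],"yaw":0}]' --grip -1

```text
time_s: 10.77
tcp_pos: [0.4531, -0.0891, 0.096]
eef_rot: [180.0, 0.0, -15.5]
contact_force: [0.7, 0.1, 0.1]
gripper_width: 0.086
gripper_force: 0.0
```

Request:
apply_moves --targets '[{"dp":[0,0,0.01],"yaw":0},{"dp":[0,0,0.03],"yaw":0},{"dp":[0,0,0.06],"yaw":0},{"dp":[0,0,0.09],"yaw":0},{"dp":[0,0,0.12],"yaw":0},{"dp":[0,0,0.15],"yaw":0},{"dp":[0,0,0.17],"yaw":0},{"dp":[0,0.03,0.18],"yaw":0},{"dp":[0,0.06,0.18],"yaw":0},{"dp":[0,0.09,0.18],"yaw":0},{"dp":[0,0.12,0.18],"yaw":0},{"dp":[0,0.14,0.18],"yaw":0},{"dp":[0,0.15,0.18],"yaw":0},{"dp":[0,0.15,0.18],"yaw":0}]'

```text
time_s: 11.93
tcp_pos: [0.4531, 0.0624, 0.276]
eef_rot: [-180.0, 0.0, -15.4]
contact_force: [-0.1, -0.1, 0.2]
gripper_width: 0.0877
gripper_force: 0.0
```

```bash
python3 - <<'E'
from plant import get_state,cams
import cv2,numpy as np
s=get_state();print(s['time_s'],s['tcp_pos'],s['contact_force'],s['gripper_width'])
a=cams.capture('scene')['image'];b=cams.capture('side')['image']
o=np.hstack([cv2.resize(a[120:300,200:400],(400,360)),cv2.resize(b[120:320,240:440],(360,360))])
cv2.imwrite('pics/end.png',o[:,:,::-1])
E
```

```text
11.9333 [0.45308231 0.06239369 0.27603448] [-0.14226284 -0.14284481  0.19963448] 0.08771465978521195
```

View pics/end.png

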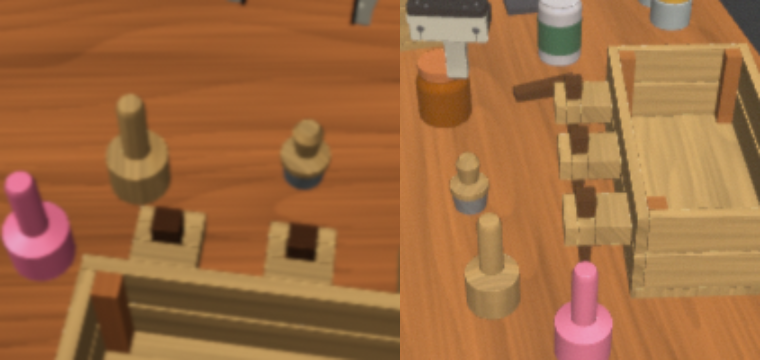

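The rammer stands upright at (138,150) in the left crop, the wedge is flush with its neighbours, and the gripper is clear of everything. Handing in.

```bash
python3 -c "
from plant import r
print(r.close_job())"
```

```text
the job is handed in; nothing more can be done
None
```

The proud wedge is driven home, its top level with the other two at about 115 mm, and the rammer stands upright on the bench, released; I handed the job in at about 12 s.

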